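Clear the die off the stamping jig and hold its flap at the balance point

TASK

So that the leather blank in the jig can be looked at, lift the brass stamping die off the closed steel flap and set it down upright in the blue tray, without dropping it. Then take the flap by its red handle bar, swing it up until it stands straight up at its balance point, not letting it drop shut or go over backwards, and finish while still gripping the bar and holding the flap there, still and upright. Leave everything else on the table where it is.

Things in the scene. Friction and masses are not known exactly. Their poses are not given: they have to be found in the camera images.
- jig: blue-and-aluminium stamping jig fixed to the table. Origin on the table top straight under the middle of its hinge line; x points away from the red handle bar (roughly away from the robot), y along the hinge line, z up. The hinge line is 56 mm above the origin. The bed is 200 mm wide (y), reaches from x = -137 to +13 mm and is 48 mm high; nothing stands under the wire loop of the flap
- flap (a joint): hinge angle of the flap in rad: 0 = shut (flap lying level over the bed, held there by gravity), grows as the handle rises; at 1.571 the flap stands straight up and is balanced (its weight lies in its own mid-plane); beyond that it falls over backwards to a stop at 2.4. The hinge turns almost freely, so it stays nowhere by itself but at the two stops
- flap_bar (a point): middle of the red round handle bar of the flap: 10 mm in diameter, 110 mm long, parallel to the hinge line (jig y) and 165 mm from it. With two steel wires at its ends it makes an open loop: 40 mm clear between bar and plate edge. Shut: the bar lies 56 mm above the table at jig x = -165 mm; upright: 221 mm above the table over the hinge line. Bar and plate (steel, 150 mm wide, 5 mm thick, from the hinge to 122 mm from it) lie in one plane; flap mass about 0.4 kg
- die_center (a point): centre, half-way up, of the loose stamping die standing upright on the shut flap: brass foot 60 (die x) by 42 (die y) by 15 mm high, and on it a dark square shank 24 by 24 mm, aligned with the foot, rising to 55 mm above the underside. Site 27.5 mm above the underside, z up. About 0.4 kg. The shank can be gripped across any two opposite sides, from 15 mm above the underside to the top. The shut flap's top is 58.5 mm above the table
- die: the same die; origin at the centre of its underside
- tray: blue open tray fixed to the table, 150 by 150 mm outside, walls 5 mm thick and 30 mm high; origin at the centre of its underside, inner floor 5 mm above it; left or right of the jig
- leather_stack: stack of brown leather blanks, fixed, 130 by 110 mm, 50 mm high, on the other side of the jig; origin at the centre of its underside
- rivet_cup: bystander, leave alone: open steel cup, mouth up, 70 mm across, 50 mm high; origin under its middle
- glue_bottle: bystander, leave alone: white squeeze bottle with orange cap, 52 mm across, 130 mm high; origin under its middle
- dye_jar: bystander, leave alone: amber jar with black cap, 60 mm across, 70 mm high; origin under its middle
- mallet: bystander, leave alone: hammer lying flat, 240 mm long; origin under its middle
- brush: bystander, leave alone: brush lying flat, 180 mm long; origin under its middle
- thread_spool: bystander, leave alone: wooden spool of red thread standing upright, 52 mm across, 50 mm high; origin under its middle
Not all that is in view belongs to the job. What is shaped like the die but purple is not meant. Of the things that look like the tray, take the one that is farthest to the robot's left at the start.

How it is judged (in metres and radians):
On the way, in this order (a step that is already met when the one before it is completed fails the run):
1. the die stands upright in the blue tray, let go, with the flap still shut (x of die_center in the frame of tray between -0.052 and 0.052 m and y of die_center in the frame of tray between -0.052 and 0.052 m and z of die_center in the frame of tray below 0.037 m and angle between die_center's own z axis and vertical below 0.12 rad and contact force between the fingers and die below 0.2 N and linear speed of die below 0.03 m/s and value of joint flap below 0.12 rad), for 0.2 s.
2. the flap is gripped by its bar and held still at its balance point (value of joint flap between 1.481 and 1.661 rad and velocity of joint flap between -0.06 and 0.06 rad/s and contact force between the fingers and flap above 2 N and distance between the grasp point and flap_bar below 0.045 m), for 0.5 s.
At the end, for the whole second after the job is handed in: The fingers grip the red bar (grasp point within 45 mm of its middle, over 2 N); the flap is within 0.09 rad of straight up and still (under 0.06 rad/s); the die stands upright, released, at rest on the tray floor, its centre within 52 mm of the tray centre along each side (all of step 2 and x of die_center in the frame of tray between -0.052 and 0.052 m and y of die_center in the frame of tray between -0.052 and 0.052 m and z of die_center in the frame of tray below 0.037 m and angle between die_center's own z axis and vertical below 0.12 rad and contact force between the fingers and die below 0.2 N and linear speed of die below 0.03 m/s); the arm keeps its last pose, push and grip.
It fails at once if the die is dropped (moves faster than 0.7 m/s while not held) (linear speed of die above 0.7 m/s and contact force between the fingers and die below 0.3 N).
It fails at once if the flap goes over backwards (more than 0.33 rad past upright) (value of joint flap above 1.9 rad).
It fails at once if the flap drops shut (falls faster than 3 rad/s) (velocity of joint flap below -3 rad/s).
It fails at once if a bystander is moved by more than 20 mm (distance of any of rivet_cup, glue_bottle, dye_jar, mallet, brush, thread_spool from where it was at the start of the episode above 0.02 m).
It also fails if it takes over 58 s, if anything falls off the work surface, if the arm or the gripper's body presses on something with over 40 N, if the wrist force passes 120 N, or if a joint passes its speed limit or range.

ROBOT

A 7-joint arm with a two-finger parallel gripper is mounted at the origin on the work surface. World frame = base frame: x ahead of the robot, y to its left, z up, the work surface at z = 0. Lengths are in mm, angles in rad, forces in N, time in s.
With the tool pointing down it reaches from about 425 to 875 mm from the base axis. Payload 9.9 kg.
Tool frame: the origin (TCP) lies at the very end of the fingers, on their centre line; the grasp point (between the pads) lies 19 mm behind it (env.tcp_to_grasp is the z of the grasp point in the tool frame, in mm); z points along the fingers, y is the line along which they close (so a half turn about z gives the same grasp; the last joint's range is limited). The gripper opens to 85 mm and grips with 20 to 120 N. Pads are 22 mm wide; open, the fingers measure 114 mm over their backs; the gripper's body (76 mm by 85 mm) begins 54 mm behind the grasp point. The pads swing forward as they close: fully open they stand 13 mm farther back than shut.
Start: joints at [-1.344, 0.576, 0.025, 1.437, -0.015, 1.129, -0.057], TCP at [206.421, 642.666, 231.289] pointing down, gripper open.
Joint ranges: [-2.76, 2.76], [-0.34, 2.15], [-1.52, 1.57], [0.19, 2.46], [-1.09, 4.23], [0.17, 1.99], [-2.82, 2.82]. Speed limits (rad/s): [2.22, 2.22, 3.01, 3.01, 3.14, 3.14, 3.14].

INTERFACE

Orientations are given as [roll, pitch, yaw] about the fixed x, y, z axes, in that order (R = Rz(yaw) Ry(pitch) Rx(roll)).
In Python, from bench import monitor, cams, env gives the robot as it stands.
- The arm moves only by the shell command python3 -m jog 'ROWS' [FORCE]. ROWS is JSON, a list of rows, each a list of 3 entries, a list of its own where there are three numbers: the shift along the tool's x, y, z in cm, then the turn, a rotation vector about the tool's x, y, z in degrees, then the finger opening in cm, from 0 to 8.54. In form: [[[tx, ty, tz], [rx, ry, rz], claw], ...]. A call has 1 to 12 rows; each row is the pose to reach, as a shift and turn from the pose commanded when the call began, along the tool's axes at that moment; what a row does not reach only later rows make up. A row lasts 1/8 s, in which the tool goes at most 62.5 mm and 10.7 degrees, less where a joint would pass 70% of its speed; a pose out of reach is approached as far as the arm can. A call with a gripper value outside its range is refused whole. The fingers move at their own pace and stop on an object; FORCE is the grip in N (left out, the last holds). Time passes only in rows, so rows that repeat a pose let the fingers close. It gives the time, the measured TCP pose, the force and the opening at its end, in the units of the state.
- monitor.read_state(): the state, without advancing time (a new reading comes with each control period).
- cams.capture(name): name is "scene" or "top" or "wrist"; returns a dict with "frame" (400x640x3 uint8, red, green, blue), "depth" (400x640 float32, mm along the optical axis (not along the pixel's ray), 0 where there is no reading), "K" (3x3 intrinsics, pixels), "R" (3x3) and "t" (3): a world point X has camera coordinates R X + t. Camera axes: x right, y down, z forward; pixel columns grow to the right and rows downward; lengths in mm; the calibration is good to about 2 mm. A picture is of the moment at which its call begins.
- env.close_job(): hands the job in, once; it reports no verdict.
The state is a dict: "time": time; "joints": joint angles; "dq": joint speeds; "joint_torque": joint torques, N m; "ee_pos": TCP position; "orientation": TCP orientation; "force": force on the tool from outside, world axes, zero at the start; "moment": the same for the moment, N m; "finger_gap": finger opening in mm.
Only numpy, scipy, OpenCV 4.12 (cv2) and the standard library are available. Lean on these libraries where they do the work, as an engineer would, in place of code of your own. Each camera call takes 0.05 s, during which the arm holds its last target. There are 200 camera calls.

## Working session

There is one attempt and no reset: what is moved stays moved. The work goes in short steps, Python scripts to look and compute and a shell command to move; the robot and the scene stay as the last step left them, time stands still between calls to the robot, and variables do not carry over. Pictures are saved under pics/ and viewed, on a budget of 10 in all, crops included, one or two more only if the job needs it, and the job is handed in when it is done.

```bash
ls; mkdir -p pics
cat > h.py <<'E'
import numpy as np,cv2
from bench import monitor,cams,env
def cap(n,tag):
    c=cams.capture(n); np.savez(f'{tag}.npz',**c); cv2.imwrite(f'pics/{tag}.png',c['frame'][:,:,::-1]); return c
def load(tag): return np.load(f'{tag}.npz')
def w(c,u,v,r=1):
    d=c['depth'][v-r:v+r+1,u-r:u+r+1]; d=np.median(d[d>0]); K=c['K']
    p=np.array([(u-K[0,2])/K[0,0]*d,(v-K[1,2])/K[1,1]*d,d]); return c['R'].T@(p-c['t'])
def wz(c,u,v,z):  # pixel ray at known height
    r=c['R'].T@np.linalg.inv(c['K'])@[u,v,1]; o=-c['R'].T@c['t']; return o+r*(z-o[2])/r[2]
E
python3 - <<'E'
from h import *
print(monitor.read_state())
for n in('top','scene'): 
    c=cap(n,n+'1'); print(c['K'],c['R'],c['t'])
E
```

```text
pics
{'time': 0.0, 'joints': array([-1.34380143,  0.57651586,  0.02481137,  1.43793833, -0.01499052,
        1.12902849, -0.05651777]), 'dq': array([-0.00028567,  0.00024946,  0.00029937,  0.00099264,  0.00095733,
       -0.0016367 , -0.00062291]), 'joint_torque': array([-1.46917268e-03, -7.65786910e+01,  2.24985905e+00, -2.85947585e+01,
        1.51348324e-02,  1.32635279e-02, -1.27017722e-05]), 'ee_pos': array([206.25980414, 642.21068369, 230.44216714]), 'orientation': array([-3.13988853e+00,  7.99049581e-05,  2.83084524e+00]), 'force': array([-0.50519756,  0.18638496,  0.06474923]), 'moment': array([-0.01958763,  0.00286032,  0.0125418 ]), 'finger_gap': 84.90013568803616}
[[490.99526746   0.         324.76361802]
 [  0.         490.99526746 195.43286002]
 [  0.           0.           1.        ]] [[ 2.01369669e-03 -9.99928384e-01 -1.17970716e-02]
 [-9.89744194e-01 -3.07846207e-04 -1.42850743e-01]
 [ 1.42836881e-01  1.19637412e-02 -9.89673933e-01]] [  12.66507029  503.1459121  1378.24539852]
[[465.36977087   0.         324.33071336]
 [  0.         465.36977087 209.49015406]
 [  0.           0.           1.        ]] [[ 0.67935823  0.73375859 -0.00840933]
 [ 0.56085609 -0.52659629 -0.63885585]
 [-0.47319429  0.42929556 -0.7692805 ]] [-324.07383072 -216.0617695  1861.3531902 ]
```

View pics/top1.png

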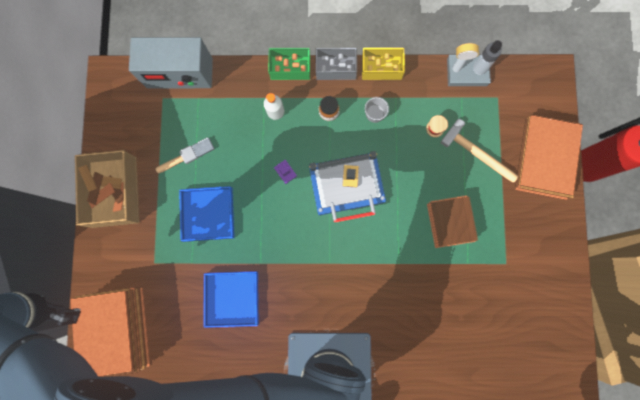

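View pics/scene1.png

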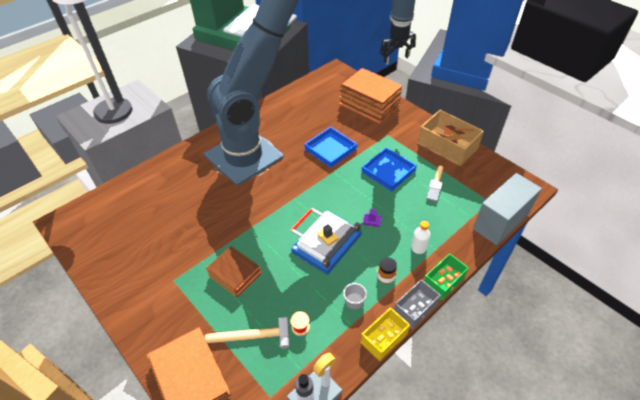

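The top view shows:
- The brass die is at (351,175) on the flap. Its lookalike is the purple one at (285,171).
- There are blue trays at (207,214) and (231,299). The first is farther left, because y grows toward the left of the picture.
- The bar is at (355,216).

I'll take one close crop of the jig and die and one of the tray, and measure both.

Run:
```python
from h import *
c=load('top1'); f=c['frame'][:,:,::-1]
a=cv2.resize(f[140:230,300:400],None,fx=6,fy=6,interpolation=cv2.INTER_CUBIC)   # 600x540
b=cv2.resize(f[180:250,170:245],None,fx=2.6,fy=2.6,interpolation=cv2.INTER_CUBIC)
o=np.zeros((540,800,3),np.uint8); o[:,:600]=a; o[:b.shape[0],600:600+b.shape[1]]=b
cv2.imwrite('pics/crop1.png',o)
for n,u,v in [('trayL',207,214),('tray2',231,299),('purple',285,171),('dieTop',351,171),('flapplate',330,180)]:
    print(n,w(c,u,v).round(1))
# tray rim by blue mask
hsv=cv2.cvtColor(f,cv2.COLOR_BGR2HSV)
m=cv2.inRange(hsv,(105,120,60),(125,255,255)); n,l,s,ce=cv2.connectedComponentsWithStats(m)
for i in range(1,n):
    if s[i,4]>300:
        print(s[i],ce[i], wz(c,*ce[i],15).round(0)); r=cv2.minAreaRect(np.argwhere(l==i)[:,::-1].astype(np.float32)); bx=cv2.boxPoints(r); print(np.array([wz(c,*p,30)[:2] for p in bx]).round(0).tolist())
```

```text
trayL [452.5 359.5   4.7]
tray2 [207.8 281.8   4.3]
purple [570.8 127.   56.4]
dieTop [559.9 -59.5 112. ]
flapplate [544.3  -1.8  58.8]
[ 179  187   55   55 2774] [206.07750541 213.46395097] [453. 360.  15.]
[[526.0, 440.0], [532.0, 284.0], [378.0, 274.0], [371.0, 427.0]]
[ 204  271   54   56 2929] [230.49778081 298.93444862] [209. 281.  15.]
[[287.0, 356.0], [287.0, 205.0], [136.0, 202.0], [135.0, 350.0]]
```

View pics/crop1.png

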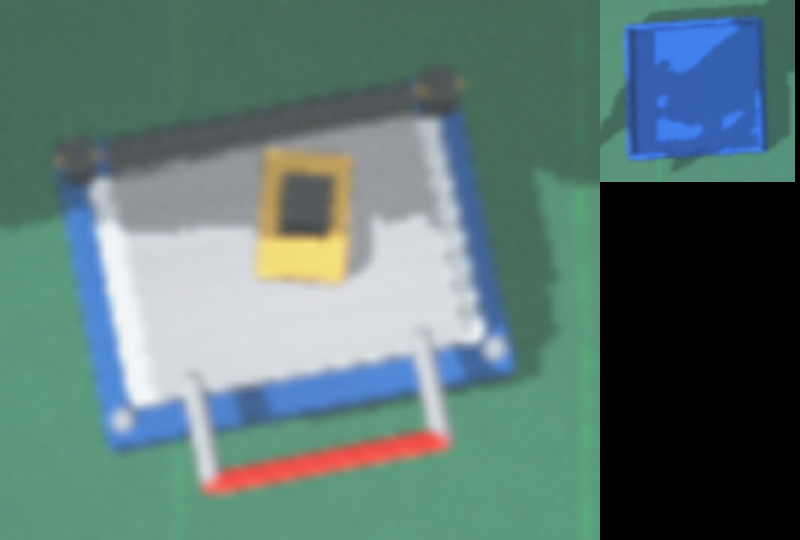

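The crop shows the die with its shank top at about (307,204) in the crop, its long side nearly along world x. The bar runs from (207,487) to (448,440). The left tray holds only shadows.

```bash
cat >> h.py <<'E'
from scipy.spatial.transform import Rotation as Ro
def go(p,ydeg):  # tool-down target with tool y at ydeg in world -> shift cm / turn deg in present tool axes
    s=monitor.read_state(); R=Ro.from_euler('xyz',s['orientation']).as_matrix()
    a=np.radians(ydeg); y=np.array([np.cos(a),np.sin(a),0]); z=np.array([0,0,-1.]); T=np.c_[np.cross(y,z),y,z]
    print('shift cm',(R.T@(np.array(p)-s['ee_pos'])/10).round(2),'turn deg',np.degrees(Ro.from_matrix(R.T@T).as_rotvec()).round(1),'at',s['ee_pos'].round(1))
E
python3 - <<'E'
from h import *
c=load('top1'); q=lambda u,v,z: wz(c,299.6+u/6,139.6+v/6,z)
d=q(307,204,113.5); print('die',d); 
f=[q(*p,73.5)for p in[(263,150),(353,155),(345,284),(257,278)]]; print('foot',np.mean(f,0),[np.linalg.norm(f[i]-f[i-1]).round(1) for i in range(4)],np.degrees(np.arctan2(*(f[0]-f[3])[1::-1])),np.degrees(np.arctan2(*(f[1]-f[2])[1::-1])))
a,b=q(207,485,58),q(448,440,58); print('bar',(a+b)/2,np.linalg.norm(a-b),'yaw',np.degrees(np.arctan2(*(a-b)[1::-1]))-90)
h=(q(78,157,60)+q(437,90,60))/2; print('hinge',h,np.linalg.norm(h-(a+b)/2))
go([d[0],d[1],200],86)
E
```

```text
die [552.38373412 -58.74995191 113.5       ]
foot [553.99057495 -59.20739675  73.5       ] [np.float64(61.2), np.float64(42.4), np.float64(61.7), np.float64(41.3)] -2.8265962383423435 -3.922629956418143
bar [439.5487807  -70.02835543  58.        ] 115.17497031367284 yaw 10.658661751874746
hinge [601.59165117 -37.690344    60.        ] 165.250231020008
shift cm [-54.39 -56.16   3.14] turn deg [ -0.1  -0.  -13.8] at [206.3 642.3 230.5]
```

The sizes agree: the foot measures 61x42 mm and hinge to bar is 165 mm. Moving above the die.

```bash
python3 -m jog '[[[-5,-5,0],[0,0,0],8],[[-10,-10,0],[0,0,-3],8],[[-15,-15,0],[0,0,-5],8],[[-20,-20,0],[0,0,-7],8],[[-25,-25,0],[0,0,-9],8],[[-30,-30,0],[0,0,-11],8],[[-35,-35,0],[0,0,-13],8],[[-40,-40,0.5],[0,0,-14],8],[[-45,-45,1],[0,0,-14],8],[[-50,-51,2],[0,0,-14],8],[[-54.4,-56,3],[0,0,-14],7],[[-54.4,-56.2,3],[0,0,-14],6]]' 60
python3 - <<'E'
from h import *
go([553,-59,200],86.6)
E
```

```text
time: 1.6
ee_pos: [539.7, -29.6, 204.8]
orientation: [3.141, -0.0, 3.076]
force: [0.5, 0.7, 0.1]
finger_gap: 60.0
shift cm [-1.52 -2.85  0.48] turn deg [ 0.  -0.  -0.4] at [539.7 -29.6 204.8]
```

```bash
python3 -m jog '[[[0,0,0],[0,0,0],6],[[0,0,0],[0,0,0],6]]'
python3 - <<'E'
from h import *
go([553,-59,200],86.6); c=cap('wrist','w1'); print(c['R'].round(2),c['t'].round(0))
cc=cv2.resize(c['frame'],None,fx=1.25,fy=1.25)[:,:,::-1]; cv2.imwrite('pics/w1.png',cc)
E
```

```text
time: 1.85
ee_pos: [538.8, -27.6, 204.8]
orientation: [3.141, -0.001, 3.075]
force: [-0.4, 0.7, -0.8]
finger_gap: 60.4
shift cm [-1.63 -3.04  0.48] turn deg [ 0.  -0.1 -0.4] at [538.8 -27.6 204.8]
[[ 0.07  1.    0.  ]
 [ 0.95 -0.06  0.3 ]
 [ 0.3  -0.02 -0.95]] [  -9. -545.  192.]
```

View pics/w1.png

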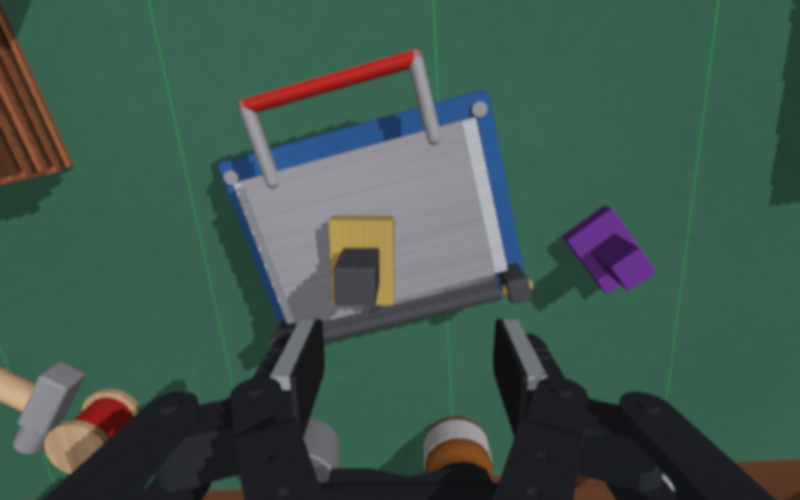

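The wrist view shows the shank's top face centred at about (357,292), the near foot edge from (330,217) to (394,217), and the bar from (245,104) to (418,56) (enlarged pixels).

Run:
```python
from h import *
c=load('w1'); q=lambda u,v,z: wz(c,u/1.25,v/1.25,z)
d=q(357,292,113.5); print('die',d, 'depth',w(c,286,234)); 
f=[q(*p,73.5)for p in[(330,217),(394,217),(394,305)]]; print('foot',(f[0]+f[2])/2,[np.linalg.norm(f[i+1]-f[i]).round(1) for i in range(2)],f[0]-f[1],f[2]-f[1])
a,b=q(418,56,58),q(245,104,58); print('bar',(a+b)/2,np.linalg.norm(a-b),'yaw',np.degrees(np.arctan2(*(a-b)[1::-1]))-90)
go([553,-59,78],86.6)
```

```text
die [558.94769728 -58.0471869  113.5       ] depth [559.02264749 -57.6965781  114.11458243]
foot [554.72667284 -58.02046964  73.5       ] [np.float64(41.1), np.float64(61.7)] [ -2.76132524 -41.00188984   0.        ] [61.56454261 -4.73313377  0.        ]
bar [439.93823409 -68.64109739  58.        ] 111.96207080439852 yaw 10.512454552265979
shift cm [-1.64 -3.14 12.69] turn deg [ 0.  -0.  -0.3] at [538.8 -26.7 205. ]
```

```bash
python3 -m jog '[[[-1.8,-3.0,0],[0,0,-0.3],6],[[-1.8,-3.0,3],[0,0,-0.3],5.5],[[-1.8,-3.0,6],[0,0,-0.3],5.5],[[-1.8,-3.0,9],[0,0,-0.3],5],[[-1.8,-3.0,11.5],[0,0,-0.3],5],[[-1.8,-3.0,12.6],[0,0,-0.3],5],[[-1.8,-3.0,12.6],[0,0,-0.3],5]]'
python3 - <<'E'
from h import *
go([555,-58,78],86.6)
E
```

```text
time: 2.78
ee_pos: [554.9, -57.9, 79.1]
orientation: [3.141, -0.001, 3.082]
force: [-0.1, -0.1, 0.4]
finger_gap: 49.7
shift cm [-0.01 -0.01  0.11] turn deg [ 0.  -0.1 -0. ] at [554.9 -57.9  79.1]
```

```bash
python3 -m jog '[[[0,0,0],[0,0,0],3.5],[[0,0,0],[0,0,0],2],[[0,0,0],[0,0,0],2],[[0,0,0],[0,0,0],2],[[0,0,-0.5],[0,0,0],2],[[0,0,-1.5],[0,0,0],2],[[0,0,-3.5],[0,0,0],2],[[0,0,-5.5],[0,0,0],2],[[0,0,-6],[0,0,0],2],[[0,0,-6],[0,0,0],2]]' 60
python3 - <<'E'
from h import *
go([453,360,138],86.6)
E
```

```text
time: 4.03
ee_pos: [555.1, -58.9, 139.3]
orientation: [3.142, 0.0, 3.08]
force: [-0.4, -0.0, -5.0]
finger_gap: 23.3
shift cm [12.75 41.19  0.13] turn deg [ 0.   0.  -0.1] at [555.1 -58.9 139.3]
```

```bash
python3 -m jog '[[[0.3,1,-1],[0,0,0],2],[[1,3.5,-2],[0,0,0],2],[[2.2,7.5,-2],[0,0,0],2],[[3.6,12,-2],[0,0,0],2],[[5,16.5,-2],[0,0,0],2],[[6.4,21,-2],[0,0,0],2],[[7.8,25.5,-2],[0,0,0],2],[[9.2,30,-2],[0,0,0],2],[[10.6,34.5,-2],[0,0,0],2],[[11.8,38.5,-2],[0,0,0],2],[[12.7,40.6,-2],[0,0,0],2],[[12.8,41.1,-2],[0,0,0],2]]'
python3 -m jog '[[[0,0,0],[0,0,0],2],[[0,0,0],[0,0,0],2]]'
python3 - <<'E'
from h import *
go([452,358,25.6],86.6); c=cap('wrist','w2'); cv2.imwrite('pics/w2.png',cv2.resize(c['frame'],None,fx=1.25,fy=1.25)[:,:,::-1])
E
```

```text
time: 5.52
ee_pos: [451.2, 360.5, 158.9]
orientation: [-3.141, -0.001, 3.083]
force: [1.3, -0.1, -4.2]
finger_gap: 23.0
time: 5.78
ee_pos: [453.2, 357.3, 159.2]
orientation: [-3.141, 0.0, 3.078]
force: [0.1, -0.3, -4.5]
finger_gap: 23.3
shift cm [ 0.13  0.07 13.36] turn deg [-0.1  0.  -0.2] at [453.2 357.3 159.2]
```

View pics/w2.png

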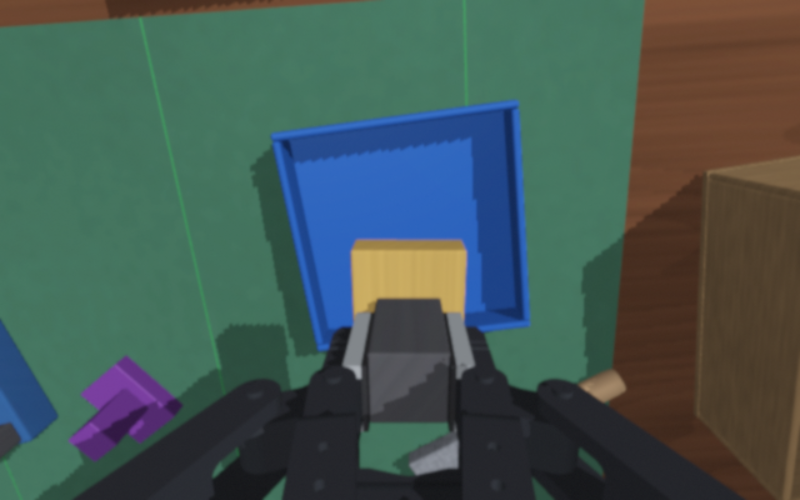

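The die hangs upright in the fingers (foot edge at (352..466,245)). The tray rim corners are (275,135), (518,103), (528,324) and (320,348).

```bash
python3 - <<'E'
from h import *
c=load('w2'); P=np.array([wz(c,u/1.25,v/1.25,30) for u,v in[(275,135),(518,103),(528,324),(320,348)]]); print(P.round(0),P.mean(0),[np.linalg.norm(P[i]-P[i-1]).round(0) for i in range(4)])
E
python3 -m jog '[[[0.1,0.1,3],[0,0,0],2],[[0.1,0.1,6],[0,0,0],2],[[0.1,0.1,9],[0,0,0],2],[[0.1,0.1,11],[0,0,0],2],[[0.1,0.1,12.2],[0,0,0],2],[[0.1,0.1,12.7],[0,0,0],2],[[0.1,0.1,13],[0,0,0],2],[[0.1,0.1,13],[0,0,0],2]]'
```

```text
[[384. 282.  30.]
 [375. 428.  30.]
 [521. 436.  30.]
 [530. 291.  30.]] [452.746659  359.1696933  30.       ] [np.float64(146.0), np.float64(146.0), np.float64(146.0), np.float64(146.0)]
time: 6.82
ee_pos: [451.8, 360.3, 29.6]
orientation: [3.141, 0.001, 3.08]
force: [0.5, -0.1, -4.1]
finger_gap: 23.3
```

```bash
python3 -m jog '[[[0,0,0.15],[0,0,0],2],[[0,0,0.3],[0,0,0],2],[[0,0,0.4],[0,0,0],2],[[0,0,0.4],[0,0,0],2]]'
```

```text
time: 7.32
ee_pos: [451.7, 360.4, 26.9]
orientation: [3.141, 0.001, 3.08]
force: [-4.3, -2.3, 15.6]
finger_gap: 23.4
```

```bash
python3 -m jog '[[[0,0,-0.1],[0,0,0],2.2],[[0,0,-0.1],[0,0,0],3],[[0,0,-0.1],[0,0,0],4],[[0,0,-0.1],[0,0,0],4.5],[[0,0,-0.1],[0,0,0],4.5],[[0,0,-3],[0,0,0],4.5],[[0,0,-7],[0,0,0],4.5],[[0,0,-11],[0,0,0],4.5],[[0,0,-14],[0,0,0],4],[[0,0,-15],[0,0,0],4],[[0,0,-15],[0,0,0],4]]'
python3 - <<'E'
from h import *
c=cap('wrist','w3'); cv2.imwrite('pics/w3.png',c['frame'][:,:,::-1])
go([440,-69,150],11);go([440,-69,150],191)
print(monitor.read_state()['joints'].round(2))
E
```

```text
time: 8.7
ee_pos: [451.6, 360.2, 175.2]
orientation: [3.141, 0.0, 3.08]
force: [0.1, 0.5, -1.0]
finger_gap: 40.3
shift cm [ -1.5  -42.88   2.47] turn deg [-0.1 -0.  75.5] at [451.2 360.  174.4]
shift cm [ -1.5  -42.88   2.47] turn deg [ 0.000e+00 -1.000e-01 -1.045e+02] at [451.2 360.  174.4]
[-0.84  0.49  0.12  1.78 -0.07  0.88  0.83]
```

View pics/w3.png

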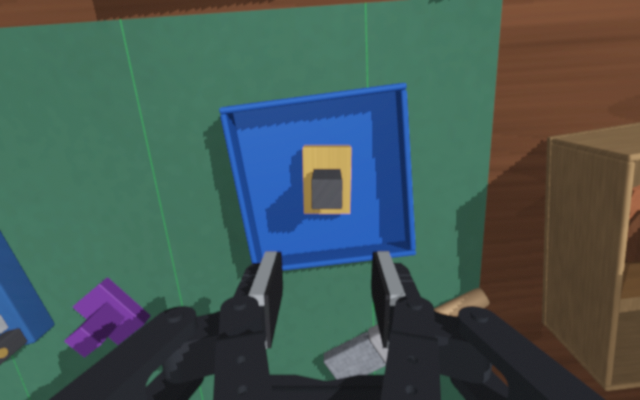

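The die stands upright in the middle of the tray (shank at (327,190), rim around it). Next the bar.

```bash
python3 -m jog '[[[-0.1,-3,0.5],[0,0,7],3.5],[[-0.2,-7,0.8],[0,0,14],3.2],[[-0.4,-11,1],[0,0,21],3.2],[[-0.6,-16,1.5],[0,0,29],3.2],[[-0.8,-21,2],[0,0,37],3.2],[[-1,-26,2.4],[0,0,45],3.2],[[-1.2,-31,2.4],[0,0,53],3.2],[[-1.3,-35,2.4],[0,0,61],3.2],[[-1.4,-39,2.4],[0,0,68],3.2],[[-1.5,-41.5,2.4],[0,0,73],3.2],[[-1.5,-42.9,2.4],[0,0,75.5],3.2],[[-1.5,-42.9,2.4],[0,0,75.5],3.2]]' 40
python3 -m jog '[[[0,0,0],[0,0,0],3.2],[[0,0,0],[0,0,0],3.2],[[0,0,0],[0,0,0],3.2]]'
python3 - <<'E'
from h import *
c=cap('wrist','w4'); cv2.imwrite('pics/w4.png',c['frame'][:,:,::-1])
go([440,-69,37],10.6)
E
```

```text
time: 10.25
ee_pos: [439.9, -69.3, 150.6]
orientation: [-3.14, 0.0, 1.762]
force: [0.0, 0.9, -0.5]
finger_gap: 31.8
time: 10.62
ee_pos: [440.4, -68.3, 151.2]
orientation: [3.142, -0.0, 1.764]
force: [0.3, -0.1, 0.1]
finger_gap: 32.1
shift cm [-0.04 -0.05 11.42] turn deg [ 0.  -0.   0.5] at [440.4 -68.5 151.2]
```

View pics/w4.png

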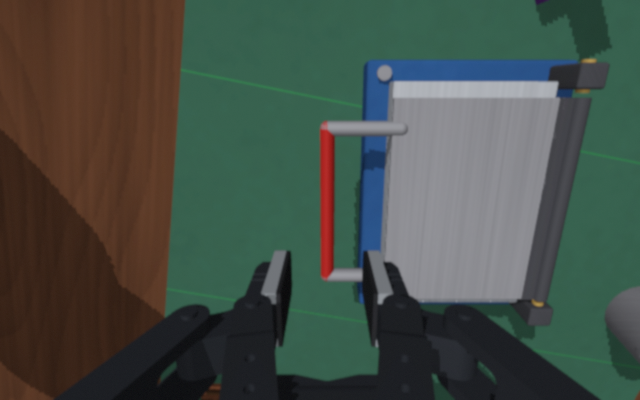

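The bar runs from (327,125) to (327,278), square to the fingers and midway between them.

Run:
```python
from h import *
c=load('w4'); a,b=wz(c,327,124,58),wz(c,327,277,58); m=(a+b)/2; print(a,b,m,np.linalg.norm(a-b),np.degrees(np.arctan2(*(a-b)[1::-1]))-90); print(w(c,327,200,0))
go([m[0],m[1],37],10.6)
```

```text
[429.94521871 -13.36949732  58.        ] [ 451.95440592 -125.49028119   58.        ] [440.94981232 -69.42988925  58.        ] 114.2605552988029 11.105887080495677
[439.88067423 -64.00312638  61.77786406]
shift cm [-0.1   0.04 11.42] turn deg [ 0.  -0.   0.5] at [440.4 -68.5 151.2]
```

```bash
python3 -m jog '[[[-0.1,0,3],[0,0,0],3.2],[[-0.1,0,6],[0,0,0],3.2],[[-0.1,0,9],[0,0,0],3.2],[[-0.1,0,10.8],[0,0,0],3.2],[[-0.1,0,11.4],[0,0,0],3.2],[[-0.1,0,11.4],[0,0,0],3.2],[[-0.1,0,11.4],[0,0,0],2],[[-0.1,0,11.4],[0,0,0],1],[[-0.1,0,11.4],[0,0,0],0.5],[[-0.1,0,11.4],[0,0,0],0.5],[[-0.1,0,11.4],[0,0,0],0.5]]' 40
python3 - <<'E'
from h import *
s=monitor.read_state(); R=Ro.from_euler('xyz',s['orientation']).as_matrix(); print(s['ee_pos'],R.round(3))
for k in range(1,25):  # flap angle steps with soft ends
    t=np.pi/2*(1-np.cos(np.pi*k/24))/2
    print(k,round(np.degrees(t)),'y',round(16.5*(1-np.cos(t)),2),'up',round(16.5*np.sin(t),2))
print('tool y·jig x',R[:,1]@[np.cos(.187),np.sin(.187),0])
E
```

```text
time: 12.05
ee_pos: [441.1, -69.9, 37.8]
orientation: [3.14, 0.0, 1.763]
force: [0.1, 0.5, 6.2]
finger_gap: 8.5
[441.13063323 -69.88002037  37.82942215] [[-0.191  0.982  0.002]
 [ 0.982  0.191  0.   ]
 [-0.     0.002 -1.   ]]
1 0 y 0.0 up 0.11
2 2 y 0.01 up 0.44
3 3 y 0.03 up 0.99
4 6 y 0.09 up 1.73
5 9 y 0.22 up 2.67
6 13 y 0.43 up 3.76
7 18 y 0.77 up 4.99
8 22 y 1.26 up 6.31
9 28 y 1.9 up 7.69
10 33 y 2.72 up 9.07
11 39 y 3.7 up 10.41
12 45 y 4.83 up 11.67
13 51 y 6.09 up 12.8
14 57 y 7.43 up 13.78
15 62 y 8.81 up 14.6
16 67 y 10.19 up 15.24
17 72 y 11.51 up 15.73
18 77 y 12.74 up 16.07
19 81 y 13.83 up 16.28
20 84 y 14.77 up 16.41
21 87 y 15.51 up 16.47
22 88 y 16.06 up 16.49
23 90 y 16.39 up 16.5
24 90 y 16.5 up 16.5
tool y·jig x 0.9999859119737069
```

The bar is gripped (gap 8.5 mm). I'll swing in three gentle arcs of about 30° each, with the tool kept pointing down so the bar turns between the pads.

```bash
python3 -m jog '[[[0,0.01,-0.4],[0,0,0],0.5],[[0,0.06,-1.4],[0,0,0],0.5],[[0,0.14,-2.15],[0,0,0],0.5],[[0,0.25,-2.87],[0,0,0],0.5],[[0,0.39,-3.57],[0,0,0],0.5],[[0,0.56,-4.27],[0,0,0],0.5],[[0,0.76,-4.96],[0,0,0],0.5],[[0,1.0,-5.64],[0,0,0],0.5],[[0,1.26,-6.31],[0,0,0],0.5],[[0,1.55,-6.97],[0,0,0],0.5],[[0,1.86,-7.62],[0,0,0],0.5],[[0,2.21,-8.25],[0,0,0],0.5]]'
python3 - <<'E'
from h import *
print(monitor.read_state()['force'])
for d in np.r_[32.5:91:2.5]:
    t=np.radians(d); b=[2.21,8.25] if d<=60 else [8.25,14.29]; print(d,'y',round(16.5*(1-np.cos(t))-b[0],2),'z',-round(16.5*np.sin(t)-b[1],2))
E
```

```text
time: 13.55
ee_pos: [461.2, -65.9, 119.9]
orientation: [-3.14, -0.0, 1.762]
force: [-4.0, -2.5, -0.9]
finger_gap: 8.4
[-4.01568537 -2.50249667 -0.86270618]
32.5 y 0.37 z -0.62
35.0 y 0.77 z -1.21
37.5 y 1.2 z -1.79
40.0 y 1.65 z -2.36
42.5 y 2.12 z -2.9
45.0 y 2.62 z -3.42
47.5 y 3.14 z -3.92
50.0 y 3.68 z -4.39
52.5 y 4.25 z -4.84
55.0 y 4.83 z -5.27
57.5 y 5.42 z -5.67
60.0 y 6.04 z -6.04
62.5 y 0.63 z -0.35
65.0 y 1.28 z -0.66
67.5 y 1.94 z -0.95
70.0 y 2.61 z -1.21
72.5 y 3.29 z -1.45
75.0 y 3.98 z -1.65
77.5 y 4.68 z -1.82
80.0 y 5.38 z -1.96
82.5 y 6.1 z -2.07
85.0 y 6.81 z -2.15
87.5 y 7.53 z -2.19
90.0 y 8.25 z -2.21
```

```bash
python3 -m jog '[[[0,0.37,-0.62],[0,0,0],0.5],[[0,0.77,-1.21],[0,0,0],0.5],[[0,1.2,-1.79],[0,0,0],0.5],[[0,1.65,-2.36],[0,0,0],0.5],[[0,2.12,-2.9],[0,0,0],0.5],[[0,2.62,-3.42],[0,0,0],0.5],[[0,3.14,-3.92],[0,0,0],0.5],[[0,3.68,-4.39],[0,0,0],0.5],[[0,4.25,-4.84],[0,0,0],0.5],[[0,4.83,-5.27],[0,0,0],0.5],[[0,5.42,-5.67],[0,0,0],0.5],[[0,6.04,-6.04],[0,0,0],0.5]]'
```

```text
time: 15.05
ee_pos: [518.2, -54.8, 181.2]
orientation: [-3.136, -0.002, 1.761]
force: [-17.6, -1.9, 24.0]
finger_gap: 8.7
```

A 30 N force shows up along the radius, so I'll check before going on.

```bash
python3 -m jog '[[[0,0,0],[0,0,0],0.5]]'
python3 - <<'E'
from h import *
s=monitor.read_state(); print(s['force'],s['moment'],s['ee_pos'])
c=cap('scene','s2'); cv2.imwrite('pics/s2.png',cv2.resize(c['frame'][170:290,240:400],None,fx=5,fy=5,interpolation=cv2.INTER_CUBIC)[:,:,::-1])
E
```

```text
time: 15.18
ee_pos: [519.6, -54.6, 181.6]
orientation: [-3.139, -0.002, 1.762]
force: [-15.2, 0.0, 22.9]
finger_gap: 8.5
[-15.22274837   0.0266437   22.88806133] [-0.21797471  3.05025968  0.04366124] [519.62161278 -54.57859171 181.58732426]
```

View pics/s2.png

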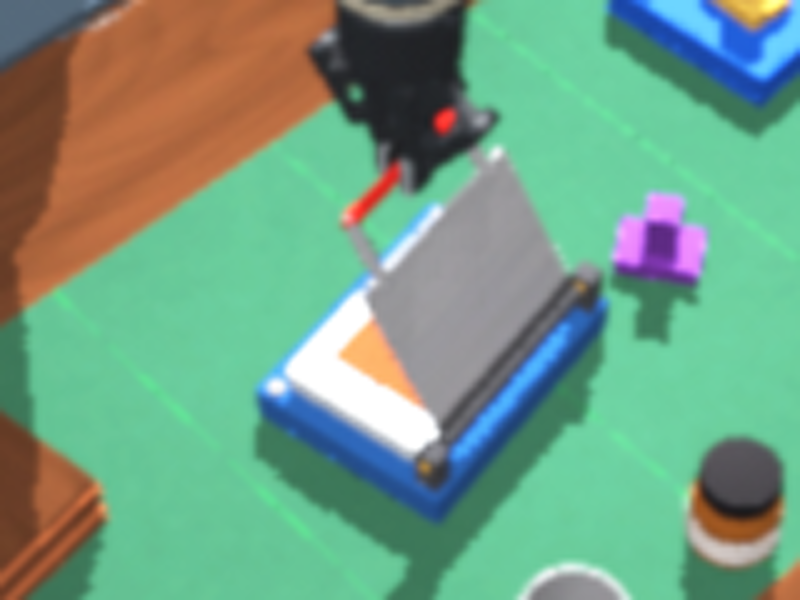

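The scene crop shows the bar held in the fingers (bar ends at (350,215) and (447,122)), the plate clear at about 60°, and the die in the tray at top right. The push is radially inward, so I'll relieve it by going a little outward.

```bash
python3 -m jog '[[[0,-0.08,-0.13],[0,0,0],0.5],[[0,-0.15,-0.26],[0,0,0],0.5],[[0,-0.15,-0.26],[0,0,0],0.5]]'
```

```text
time: 15.6
ee_pos: [520.9, -54.3, 182.7]
orientation: [3.14, 0.001, 1.763]
force: [2.6, -1.6, -7.3]
finger_gap: 7.8
```

```bash
python3 -m jog '[[[0,0.64,-0.34],[0,0,0],0.5],[[0,1.3,-0.65],[0,0,0],0.5],[[0,1.98,-0.94],[0,0,0],0.5],[[0,2.66,-1.2],[0,0,0],0.5],[[0,3.35,-1.43],[0,0,0],0.5],[[0,4.05,-1.63],[0,0,0],0.5],[[0,4.05,-1.63],[0,0,0],0.5]]'
```

```text
time: 16.48
ee_pos: [560.7, -46.6, 199.5]
orientation: [3.14, 0.0, 1.763]
force: [-2.6, 0.4, 5.0]
finger_gap: 8.4
```

```bash
python3 -m jog '[[[0,0.7,-0.18],[0,0,0],0.5],[[0,1.43,-0.32],[0,0,0],0.5],[[0,2.16,-0.43],[0,0,0],0.5],[[0,2.88,-0.52],[0,0,0],0.5],[[0,3.6,-0.57],[0,0,0],0.5],[[0,4.1,-0.58],[0,0,0],0.5],[[0,4.3,-0.58],[0,0,0],0.5],[[0,4.3,-0.58],[0,0,0],0.5],[[0,4.3,-0.58],[0,0,0],0.5],[[0,4.3,-0.58],[0,0,0],0.5]]'
python3 - <<'E'
from h import *
c=cap('scene','s3'); a=cv2.resize(c['frame'][130:290,240:410],None,fx=3.6,fy=3.6,interpolation=cv2.INTER_CUBIC); cv2.imwrite('pics/s3.png',a[:,:,::-1])
E
```

```text
time: 17.73
ee_pos: [601.8, -38.5, 204.7]
orientation: [-3.141, -0.0, 1.763]
force: [-0.9, -0.2, 0.1]
finger_gap: 8.3
```

View pics/s3.png

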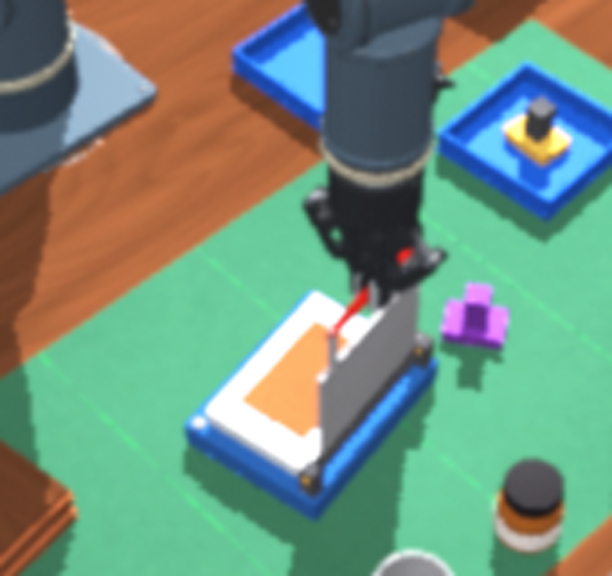

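The flap looks upright (its wire stem is vertical at (332,345)), the bar is in the fingers, and the die is standing in the tray at (538,130). I'll hold for a moment and check the tilt by plane-fitting the plate's depth, along with the die.

```bash
python3 -m jog '[[[0,0,0],[0,0,0],0.5],[[0,0,0],[0,0,0],0.5],[[0,0,0],[0,0,0],0.5],[[0,0,0],[0,0,0],0.5],[[0,0,0],[0,0,0],0.5],[[0,0,0],[0,0,0],0.5]]'
python3 - <<'E'
from h import *
c=load('s3'); poly=np.array([(330,385),(330,445),(405,345),(405,312)])/3.6+[240,130]
m=np.zeros((400,640),np.uint8); cv2.fillPoly(m,[poly.round().astype(np.int32)],1)
P=np.array([w(c,u,v,0) for v,u in np.argwhere(m) if c['depth'][v,u]>0]); q=P-np.median(P,0)
k=np.linalg.norm(q,axis=1)<90; q=P[k]-P[k].mean(0); n=np.linalg.svd(q)[2][2]; print(len(q),P[k].mean(0).round(1),'z range',np.ptp(P[k][:,2]),'normal',n.round(3),'tilt deg',np.degrees(np.arcsin(n[2])))
for u,v in[(538,102),(538,104),(540,148)]: print('die',w(c,int(u/3.6+240),int(v/3.6+130),0).round(0))
E
```

```text
time: 18.52
ee_pos: [601.9, -38.6, 204.7]
orientation: [-3.141, -0.0, 1.763]
force: [-0.5, 0.3, -0.7]
finger_gap: 8.2
295 [608.7 -48.8 111.8] z range 97.38015986201728 normal [0.981 0.194 0.003] tilt deg 0.19297743853032037
die [447. 361.  61.]
die [447. 361.  61.]
die [472. 345.  21.]
```

```bash
python3 -c "
from h import *
print(env.close_job())"
```

```text
the job is handed in; nothing more can be done
None
```

I moved the brass die into the left blue tray, then swung the flap up by its red bar. I handed the job in at about 18.5 s, still gripping the bar. No verdict was reported.

**Last checks:**
- **Flap:** a plane fitted to the plate's depth readings put it 0.2° from vertical. The arm was still, with under 1 N at the wrist.
- **Grip:** the fingers stopped 8.2 mm apart under a 40 N grip setting. The grasp point works out about 3 mm above the bar's nominal height.
- **Die:** it stands upright and released near the tray centre. Its top is 61 mm above the table, against 60 mm expected.

**What disagreed on the way:**
- **Swing:** at 60° the wrist force rose to about 30 N, because my arc was 2–3 mm too tight. I eased outward, it fell to about 8 N, and the rest of the swing stayed low.
- **Bar size:** it measured 112–115 mm long against the stated 110, and the finger gap reads 8.2 mm on a 10 mm bar. I put the gap down to the pads giving slightly.

The bystanders were never touched on purpose, but I did not measure their positions again at the end.

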